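# Flip the ratchet to loosen and back the glueing clamp fully off

## Robot

A 6-joint arm with a two-finger parallel gripper is mounted at the origin on a cart in front of the work surface, level with it; the furniture and walls round the work are solid. World frame = base frame: x ahead of the robot, y to its left, z up, the work surface at z = 0. Lengths are in m, angles in rad, forces in N, time in s.
With the tool pointing down it reaches from about 0.375 to 0.975 m from the base axis. Payload 3.8 kg.
Tool frame: the origin (TCP) lies midway between the tips of the shut fingers; the grasp point (between the pads) lies 19 mm behind it; z points along the fingers, y is the line along which they close (so a half turn about z gives the same grasp; the last joint's range is limited). The gripper opens to 88 mm and grips with 3 to 60 N. Pads are 18 mm wide; open, the fingers measure 123 mm over their backs; the gripper's body (75 mm by 187 mm) begins 45 mm behind the grasp point.
Start: joints at [-1.352, 0.264, 1.604, -0, 1.274, -0.037], TCP at [0.171, -0.653, 0.239] pointing down, gripper open.
Joint ranges: [-2.63, 2.63], [-0.94, 2.18], [0.31, 2.57], [-1.31, 4.45], [0, 2.66], [-2.55, 2.55]. Speed limits (rad/s): [2.57, 2.57, 3.14, 3.14, 3.14, 3.14].

## Interface

Orientations are given as a rotation vector (axis times angle).
In Python, from cell import manip, inverse_kinematics, cams, order gives the robot as it stands. Calls block until the motion is done:
- manip.move_pose(position, orientation): joint-space move of the TCP to a pose.
- manip.move_linear(position, rate=0.15, rot=None): straight line of the TCP; rot=None keeps the orientation; rate is the mean speed in m/s.
- manip.set_joints(angles): joint-space move.
- manip.set_gripper(opening, force=None): finger opening in m; force is the grip in N (None keeps the last); returns when the fingers have stopped.
- manip.dwell(seconds).
- inverse_kinematics(position, orientation): joint angles nearest the present ones, or None.
- manip.state(): the state.
- cams.capture(name): name is "scene" or "side" or "wrist"; returns a dict with "image" (420x560x3 uint8, blue, green, red), "z_map" (420x560 float32, m along the optical axis (not along the pixel's ray), 0 where there is no reading), "intrinsics" (3x3 intrinsics, pixels), "k1" (the pictures are not rectified: a ray, as slopes to the right and down, at radius r is drawn at 1 + k1 r^2 times it, then the intrinsics apply), "position" and "orientation" of the camera in the world; the wrist camera has in their place "T_tool_cam" (4x4, takes a point from camera to tool coordinates, whose origin is the TCP and whose axes are the flange's). Camera axes: x right, y down, z forward; pixel columns grow to the right and rows downward; lengths in m; the calibration is good to about 2 mm. A picture is of the moment at which its call begins: read the wrist's pose just before it.
A pose or a line that the arm cannot do raises manip.IKError and nothing moves.
- order.close_job(): hands the job in; it is judged then, once.
The state is a dict: "clock": time; "joint_pos": joint angles; "joint_velocities": joint speeds; "tau": joint torques, N m; "tool_pos": TCP position; "tcp_rot": TCP orientation; "contact_force": force on the tool from outside, world axes, zero at the start; "moment": the same for the moment, N m; "gripper_width": finger opening in m; "grasp_force": force on a finger pad.
Only numpy, scipy, OpenCV 4.12 (cv2) and the standard library are available. Lean on these libraries where they do the work, as an engineer would, in place of code of your own. Each camera call takes 0.05 s, during which the arm holds its last target. There are 200 camera calls.

## Task

The glue has set: open the ratchet clamp. Flip the direction lever on the ratchet's head fully over to its loosening side (its post to the left, seen from the handle's end), then swing the handle to and fro to turn the nut anticlockwise until its lug comes up firmly against the backstop: feel for it and do not force it. Leave the nut against the stop and the lever on the loosening side, and do not disturb the block in the clamp or the things round it.

Things in the scene. Friction and masses are not known exactly. Their poses are not given: they have to be found in the camera images.
- axis (a point): vertical axis of the clamp nut, 97 mm over the bench (handle mid-height); x points from the handle's side to the column at the back, z up. Grey C-shaped clamp fixed to the bench: base 145x110 mm, column to 72 mm, round bridge plate (54 mm radius) with its top at 70 mm. Two upright 8 mm pins on it, 49 mm from the axis, top at 108 mm, stop the handle 0.9 rad either side of straight to the front (-x)
- spanner: steel ratchet with black grip, captive on the nut, swings between the two pins; origin on the axis, 85 mm over the bench; x points outward along the handle, z up. Set to loosen it turns the nut anticlockwise from above, after up to 0.55 rad of idle play to the next tooth, and clicks back clockwise without the nut. Set to tighten it only clicks anticlockwise and locks clockwise
- grip (a point): centre of the handle's round black grip (22 mm thick, 86 to 157 mm from the axis), 120 mm from the axis, 97 mm over the bench, free below; x outward along the handle. Sideways push here: 1 to 2 N to click back, 2 to 4 N to turn the nut, rising over 15 to 20 mm of springy travel to 8 to 10 N when the nut is firmly against the backstop; above about 11 N the backstop is forced
- direction_lever (a joint): direction lever's angle, rad: -0.35 = tightening (start), +0.35 = loosening, stays where it is put; clicking may shake it back a few hundredths. + = anticlockwise from above; as the post lies between the pivot and the axis, for + the post moves to the clockwise side of the handle (left, seen from the handle's end)
- lever_post (a point): middle of the lever's upright dark steel post on top of the head, 11 mm diameter, 108 to 132 mm over the bench (this point 120 mm). The lever's pivot lies on the handle's centre line 38 mm from the axis; the post is 26 mm from it towards the axis and swings 9 mm each side of the centre line. Below it: lever arm (9 mm wide, top 112 mm), nut cap (top 107 mm). Takes 5 to 7 N; the handle stays
- nut: steel clamp nut, inside the ratchet's head; origin on the axis, 70 mm over the bench; x points along the front face of its lug, a 9 mm wide block on the flange below the head, 32 to 42 mm from the axis. Starts tight, stays where left, must turn 1.2 to 1.8 rad anticlockwise from above to reach the backstop, lifting the clamp's foot 4 to 6 mm
- lug (a point): middle of the lug's leading face, 37 mm from the axis, 84 mm over the bench
- backstop: thin aluminium ring (45 mm radius) on the bridge plate with a pocket, 37 mm from the axis near the ring's x axis, that holds the stop key; origin on the axis, 70 mm over the bench. Its place round the axis differs each time
- stop_key: steel key, 12x8x18.5 mm, standing loose in the backstop's pocket (0.4 mm play); the nut's lug runs up against its face. Origin at the middle of its underside
- stop_face (a point): where the middle of the lug's face is when it just meets the stop key
- block_mid (a point): middle of the pine block, 34x52x30 mm, standing in the clamp under its foot: stays there
- jar_mid (a point): middle of a paint jar, 30 mm diameter, 42 mm high, on the bench: leave alone
- sander_mid (a point): middle of a sanding block, 46x75x24 mm, on the bench: leave alone
- wagon_mid (a point): middle of a model wagon, 32x139x41 mm, on the bench: leave alone
Not all that is in view belongs to the job. Of the things that look like the spanner, the largest one is meant.

How it is judged:
By the outcome, as a careful person would: the job done as asked, in the order asked, and still so for the second after the job is handed in, with the robot touching nothing.
It also fails if it takes over 72 s, if anything falls off the work surface, if the arm or the gripper's body presses on something with over 40 N, if the wrist force passes 120 N, or if a joint passes its speed limit or range.

## Working session

There is one attempt and no reset: what is moved stays moved. The work goes in short steps, each a Python script; the robot and the scene stay as the last script left them, time stands still between calls to the robot, and variables do not carry over. Pictures are saved under pics/ and viewed, at most 10 in all, crops included, and the job is handed in when it is done.

```bash
ls; mkdir -p pics; cat > h.py <<'E'
import numpy as np, cv2
from scipy.spatial.transform import Rotation as R
from cell import manip, inverse_kinematics, cams, order
def rot(o):
    o=np.array(o,float)
    return o if o.shape==(3,3) else (R.from_rotvec(o).as_matrix() if o.size==3 else R.from_quat(o).as_matrix())
def shot(n):
    s=manip.state(); c=cams.capture(n)
    if n=="wrist":
        T=np.eye(4);T[:3,:3]=rot(s["tcp_rot"]);T[:3,3]=s["tool_pos"];T=T@c["T_tool_cam"]
    else:
        T=np.eye(4);T[:3,:3]=rot(c["orientation"]);T[:3,3]=c["position"]
    c["T"]=T; return c
def rays(c,uv):
    K=c["intrinsics"];uv=np.atleast_2d(np.array(uv,float))
    p=cv2.undistortPoints(uv.reshape(-1,1,2),K,np.array([c["k1"],0,0,0,0.])).reshape(-1,2)
    return np.c_[p,np.ones(len(p))]
def onplane(c,uv,z):
    d=rays(c,uv)@c["T"][:3,:3].T;o=c["T"][:3,3]
    return o+d*((z-o[2])/d[:,2])[:,None]
def cloud(c):
    h,w=c["z_map"].shape
    u,v=np.meshgrid(np.arange(w),np.arange(h))
    r=rays(c,np.c_[u.ravel(),v.ravel()])*c["z_map"].reshape(-1,1)
    P=r@c["T"][:3,:3].T+c["T"][:3,3]
    P[c["z_map"].ravel()==0]=np.nan
    return P.reshape(h,w,3)
E
python3 - <<'E'
from h import *
a=shot("scene");b=shot("side")
cv2.imwrite("pics/a.png",a["image"]);cv2.imwrite("pics/b.png",b["image"])
for c in(a,b):print(c["T"].round(3),c["k1"],c["intrinsics"][0,0])
print(manip.state())
E
```

```text
pics
[[-0.604  0.355 -0.714  1.326]
 [ 0.797  0.295 -0.527  0.537]
 [ 0.024 -0.887 -0.461  0.574]
 [ 0.     0.     0.     1.   ]] -0.06417892963238689 430.2449451214694
[[ 0.99  -0.101  0.101  0.444]
 [-0.141 -0.622  0.77  -0.757]
 [-0.015 -0.776 -0.63   0.719]
 [ 0.     0.     0.     1.   ]] -0.13354097588892347 424.3902864469507
{'clock': 0.1, 'joint_pos': array([-1.35189151e+00,  2.64697943e-01,  1.60520525e+00, -8.57353456e-06,
        1.27372400e+00, -3.69228758e-02]), 'joint_velocities': array([ 0.00060102, -0.00190747, -0.00228331,  0.00138847,  0.00041461,
       -0.00047422]), 'tau': array([ 1.54139246e-05, -5.03621757e+01, -3.58068645e+01,  7.30695901e-02,
        2.33143056e-02, -6.27240638e-05]), 'tool_pos': array([ 0.17064857, -0.65241536,  0.23751634]), 'tcp_rot': array([-3.11391703e+00, -4.00503801e-01,  3.03017649e-04]), 'contact_force': array([-0.19003641, -0.00189514,  0.03634426]), 'moment': array([ 0.02121064, -0.02703638, -0.01907787]), 'grasp_force': 0.0, 'gripper_width': 0.08815116387576996}
```

View pics/a.png

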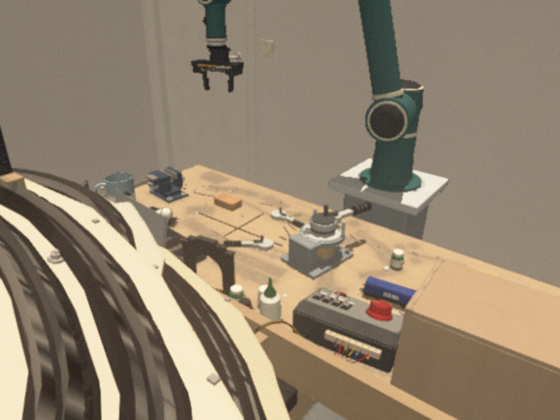

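View pics/b.png

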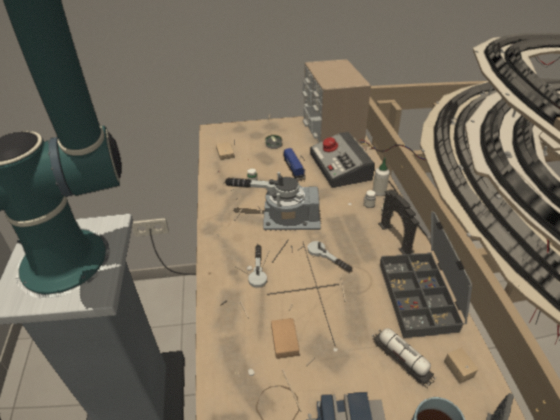

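The scene view shows the clamp at about (322,225) with the handle going right to its grip at (355,211). The side view shows the head at (288,190), the grip at (238,183), the column to the right at about (313,200), and the jar at (252,174).

```bash
python3 - <<'E'
from h import *
a=shot("scene");b=shot("side")
print(onplane(b,[[286,190],[238,183],[264,227],[320,227],[252,174]],.1).round(3))
P=cloud(b);print(P[183,238].round(3),P[186,265].round(3),P[183,288].round(3))
Q=cloud(a);print(Q[211,355].round(3),Q[215,322].round(3))
print(onplane(a,[[322,218],[358,211]],.1).round(3))
# grip: dark points at z 0.085..0.112 
for c,X in((a,Q),(b,P)):
    g=c["image"].max(2);m=(g<60)&(X[...,2]>.085)&(X[...,2]<.115)&(abs(X[...,0]-.47)<.25)&(abs(X[...,1]+.1)<.2)
    p=X[m];print(len(p),np.median(p,0).round(3),p.min(0).round(3),p.max(0).round(3))
w=cams.capture("wrist");print(w["T_tool_cam"].round(3),w["intrinsics"])
E
```

```text
[[ 0.56   0.057  0.1  ]
 [ 0.447  0.105  0.1  ]
 [ 0.493 -0.068  0.1  ]
 [ 0.613 -0.087  0.1  ]
 [ 0.485  0.138  0.1  ]]
[0.447 0.105 0.1  ] [0.512 0.085 0.097] [0.568 0.076 0.106]
[0.477 0.116 0.102] [0.555 0.07  0.107]
[[0.556 0.071 0.1  ]
 [0.468 0.119 0.1  ]]
  return _methods._mean(a, axis=axis, dtype=dtype,
  ret = um.true_divide(
Traceback (most recent call last):
ValueError: zero-size array to reduction operation minimum which has no identity
```

```bash
cat >> h.py <<'E'
def down(yaw): return (R.from_euler('z',yaw)*R.from_euler('x',np.pi)).as_rotvec()
E
python3 - <<'E'
from h import *
w=cams.capture("wrist");print(w["T_tool_cam"].round(3),w["intrinsics"][0,0])
yaw=1.7
T=np.array(w["T_tool_cam"]); off=R.from_rotvec(down(yaw)).as_matrix()@T[:3,3]
ax=R.from_rotvec(down(yaw)).as_matrix()@T[:3,2]; print(off,ax)
tgt=np.array([.535,.075,.10]); D=.30
p=tgt-ax*D-off; print(p)
manip.move_pose(p,down(yaw))
c=shot("wrist");cv2.imwrite("pics/w1.png",c["image"])
np.savez("w1.npz",P=cloud(c));s=manip.state();print(s["clock"],s["tool_pos"],c["T"].round(3))
E
```

```text
[[ 0.    -0.947 -0.32   0.083]
 [ 1.    -0.     0.001  0.001]
 [-0.001 -0.32   0.947 -0.146]
 [ 0.     0.     0.     1.   ]] 317.6599214699501
[-0.00982709  0.08280758  0.14587619] [ 0.04206626 -0.31731756 -0.94738587]
[0.53220721 0.08738769 0.23833957]
3.2 [0.53242047 0.08670751 0.23831981] [[ 0.992  0.121  0.04   0.522]
 [ 0.128 -0.94  -0.318  0.168]
 [-0.001  0.32  -0.947  0.384]
 [ 0.     0.     0.     1.   ]]
```

View pics/w1.png

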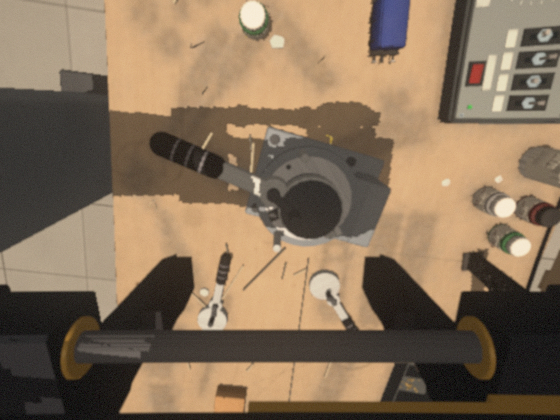

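The wrist view shows the handle from the grip at (160,145)–(215,165) to the head at about (310,207); the head is in the gripper's shadow. A brightened crop will help.

```bash
python3 - <<'E'
from h import *
im=cv2.imread("pics/w1.png");P=np.load("w1.npz")["P"]
cr=im[115:255,135:400]; g=(255*(cr/255.)**.45).astype(np.uint8)
cv2.imwrite("pics/w1c.png",cv2.resize(g,None,fx=3,fy=3,interpolation=cv2.INTER_CUBIC))
Z=P[...,2]
near=np.hypot(P[...,0]-.555,P[...,1]-.075)<.16
near[255:]=False
for lo,hi in((.126,.15),(.110,.120),(.103,.1095),(.085,.102)):
    m=((Z>lo)&(Z<hi)&near).astype(np.uint8)
    n,l,st,ce=cv2.connectedComponentsWithStats(m)
    for i in range(1,n):
        if st[i,4]>12:
            q=P[l==i];print(lo,st[i],np.median(q,0).round(4),q.min(0).round(3),q.max(0).round(3))
E
```

```text
0.126 [289 215  12  13 134] [0.5483 0.0755 0.1316] [0.543 0.07  0.127] [0.553 0.08  0.133]
0.11 [266 189  34  31 357] [0.5345 0.0847 0.1118] [0.521 0.072 0.11 ] [0.553 0.096 0.12 ]
0.103 [ 150  133   87   50 1544] [0.4496 0.1139 0.1065] [0.416 0.095 0.103] [0.493 0.13  0.109]
0.103 [300 153   9  10  71] [0.5503 0.1262 0.1078] [0.547 0.122 0.103] [0.554 0.13  0.109]
0.103 [240 176  30  20 183] [0.5102 0.0958 0.1034] [0.496 0.086 0.103] [0.523 0.103 0.105]
0.103 [ 279  179   64   60 2567] [0.5661 0.0821 0.1063] [0.535 0.05  0.103] [0.594 0.108 0.109]
0.103 [267 187  15   7  25] [0.5279 0.0943 0.1062] [0.522 0.091 0.103] [0.535 0.096 0.108]
0.103 [273 242   8  10  62] [0.5373 0.0386 0.1076] [0.534 0.034 0.103] [0.541 0.042 0.109]
0.085 [152 132 188  62 718] [0.5218 0.1073 0.0994] [0.417 0.093 0.086] [0.588 0.131 0.102]
0.085 [299 150   8   7  25] [0.5487 0.1289 0.0918] [0.547 0.125 0.085] [0.553 0.13  0.101]
0.085 [262 200   8   6  15] [0.5224 0.0789 0.1018] [0.518 0.077 0.101] [0.525 0.081 0.102]
0.085 [267 207  14  15 107] [0.5313 0.063  0.0878] [0.525 0.056 0.085] [0.537 0.076 0.102]
0.085 [327 225  15  14 104] [0.5944 0.0526 0.0884] [0.587 0.045 0.086] [0.601 0.061 0.09 ]
0.085 [273 235   8   9  53] [0.5366 0.0407 0.0935] [0.534 0.038 0.085] [0.541 0.042 0.101]
```

View pics/w1c.png

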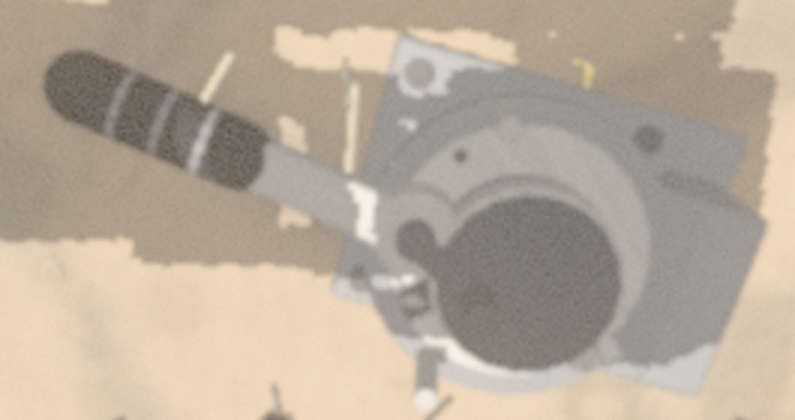

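The crop shows the nut cap centred at crop (530,283), i.e. pixel (312,209), the lever pivot at crop (415,240), i.e. pixel (273,195), and the pins at pixels (305,157) and (277,248). The grip runs along the upper left and the lug is left of the cap, near pixel (273,214).

```bash
python3 - <<'E'
from h import *
from scipy.optimize import least_squares
im=cv2.imread("pics/w1.png");P=np.load("w1.npz")["P"];g=im.max(2);Z=P[...,2]
print("cap lum",g[200,330],g[185,345],g[175,300],g[165,230],g[150,190])
near=np.hypot(P[...,0]-.565,P[...,1]-.077)<.05
m=((Z>.1045)&(Z<.109)&near&(g<48)).astype(np.uint8);m[255:]=0
n,l,st,ce=cv2.connectedComponentsWithStats(m);i=1+st[1:,4].argmax();q=P[l==i]
c,_=cv2.findContours((l==i).astype(np.uint8),0,cv2.CHAIN_APPROX_NONE)
hp=max(c,key=len)[:,0];X=P[hp[:,1],hp[:,0]];X=X[~np.isnan(X[:,0])]
f=least_squares(lambda p:np.hypot(X[:,0]-p[0],X[:,1]-p[1])-p[2],[.567,.078,.028],loss='soft_l1',f_scale=.001).x
print("cap",f,len(q),q[:,:2].min(0),q[:,:2].max(0))
# grip axis line
m=(Z>.099)&(Z<.112)&(g<60)&(P[...,0]<.50)&(P[...,0]>.40);m[255:]=False;q=P[m][:,:2]
c=q.mean(0);u=np.linalg.svd(q-c)[2][0];u*=-np.sign(u[0]);print("grip",c,u,np.degrees(np.arctan2(u[1],u[0])),"extent",((q-f[:2])@u).min(),((q-f[:2])@u).max())
v=np.array([-u[1],u[0]]);print("axis offset from grip line",(f[:2]-c)@v, "post",(np.array([.5483,.0755])-f[:2])@np.c_[u,v])
for p in((.5505,.1265),(.5373,.038),(.5313,.063),(.5944,.0526)):
    d=np.array(p)-f[:2];print(np.hypot(*d),np.degrees(np.arctan2(d[1],d[0])))
E
```

```text
cap lum 53 112 72 100 75
cap [0.58845269 0.10852155 0.02851824] 2 [0.56014691 0.10418791] [0.56026565 0.10504687]
grip [0.44768005 0.11562232] [-0.95859614  0.2847691 ] 163.45495281171517 extent 0.10342522222218176 0.16940945679929484
axis offset from grip line -0.03328092203808398 post [0.0290867  0.04308857]
0.041995612286495725 154.65276182929028
0.0871199547606212 -125.95519324015076
0.07306600710061055 -141.46302778390637
0.056236909982564545 -83.92935854454193
```

```bash
python3 - <<'E'
from h import *
im=cv2.imread("pics/w1.png");P=np.load("w1.npz")["P"];g=cv2.GaussianBlur(im.max(2),(3,3),0);Z=P[...,2]
m=((Z>.1035)&(Z<.109)&(g<60)&(np.hypot(P[...,0]-.565,P[...,1]-.077)<.045)).astype(np.uint8);m[255:]=0
n,l,st,ce=cv2.connectedComponentsWithStats(m);i=1+st[1:,4].argmax();q=P[l==i]
print(st[i],cv2.minEnclosingCircle(q[:,:2].astype(np.float32)))
ax=P[209,312,:2]; print("hand-read centre",P[209,312],P[195,273])
ax=np.array(cv2.minEnclosingCircle(q[:,:2].astype(np.float32))[0])
c=np.array([.44768,.11562]);u=np.array([-.9586,.28477]);v=np.array([-u[1],u[0]])
print("axis off line",(ax-c)@v,"grip c dist",(c-ax)@u,"post",(np.array([.5483,.0755])-ax)@np.c_[u,v])
for p in((.5505,.1265),(.5373,.038),(.5313,.063),(.5944,.0526)):
    d=np.array(p)-ax;print(np.hypot(*d),np.degrees(np.arctan2(d[1],d[0])))
E
```

```text
[ 284  181   57   51 1893] ((0.5639724135398865, 0.07944028824567795), 0.027269471436738968)
hand-read centre [0.56521381 0.07986568 0.10587532] [0.52770991 0.09018065 0.11140829]
axis off line 0.0015652810839396547 grip c dist 0.12178080413561344 post [0.0139015  0.00824019]
0.04895020323746975 105.97553740646191
0.04928199604244529 -122.76674430416092
0.03657553395539611 -153.2891174846922
0.04057387202250685 -41.41563708634459
```

```bash
cat >> h.py <<'E'
AX=np.array([.5640,.0793]); H0=np.radians(163.5)
def uv(h): return np.array([np.cos(h),np.sin(h)]),np.array([-np.sin(h),np.cos(h)])
def pt(h,a,l,z):
    u,v=uv(h); return np.r_[AX+a*u+l*v,z]
E
python3 - <<'E'
from h import *
u,v=uv(H0)
manip.set_gripper(.030,20)
manip.move_pose(pt(H0,.0138,.0085,.19),down(H0))
manip.move_linear(pt(H0,.0138,.0085,.117),.1)
f0=np.array(manip.state()["contact_force"]);print("f0",f0.round(2))
l=.0085
while l>-.0205:
    l-=.0015 if l>-.013 else .0007
    manip.move_linear(pt(H0,.0138,l,.117),.03)
    s=manip.state();f=(s["contact_force"]-f0);F=f[:2]@v
    print(round(l,4),round((s["tool_pos"][:2]-AX)@v,4),round(F,2),round(f[2],1),s["clock"])
    if F>8.5 and l<-.014 or F>14: break
manip.dwell(.2)
manip.move_linear(pt(H0,.0138,l+.008,.117),.05)
manip.move_linear(pt(H0,.0138,l+.008,.20),.15)
T=np.array(cams.capture("wrist")["T_tool_cam"])
Rm=R.from_rotvec(down(1.7)).as_matrix()
p=np.array([.545,.08,.1])-Rm@(T[:3,2]*.28+T[:3,3])
manip.move_pose(p,down(1.7))
c=shot("wrist");P=cloud(c)
Z=P[...,2];m=(Z>.126)&(Z<.15)&(np.hypot(P[...,0]-AX[0],P[...,1]-AX[1])<.04)
q=np.median(P[m],0);print(m.sum(),q,"post a,l",(q[:2]-AX)@u,(q[:2]-AX)@v)
cv2.imwrite("pics/w2.png",cv2.resize((255*(c["image"][80:300,80:420]/255.)**.5).astype(np.uint8),None,fx=2.3,fy=2.3));print(manip.state()["clock"])
E
```

```text
f0 [0.51 0.02 0.27]
0.007 0.0067 0.71 0.1 6.3833
0.0055 0.0054 0.83 0.6 6.6333
0.004 0.0039 -0.17 0.0 6.8833
0.0025 0.0024 0.17 -0.2 7.1333
0.001 0.0009 0.63 -0.0 7.3833
-0.0005 -0.0006 0.7 -0.2 7.6333
-0.002 -0.0016 2.12 0.8 7.8833
-0.0035 -0.0031 4.54 0.6 8.1333
-0.005 -0.0049 4.13 1.5 8.3833
-0.0065 -0.0063 4.55 1.4 8.6333
-0.008 -0.0077 5.16 0.7 8.8833
-0.0095 -0.0092 6.26 -0.3 9.1333
-0.011 -0.0107 5.82 0.4 9.3833
-0.0125 -0.0123 4.91 0.8 9.6333
-0.014 -0.0139 4.67 -0.1 9.8833
-0.0147 -0.0146 5.17 0.1 10.1333
-0.0154 -0.0153 4.9 0.0 10.3833
-0.0161 -0.016 4.77 0.5 10.6333
-0.0168 -0.0167 4.8 0.9 10.8833
-0.0175 -0.0173 5.22 1.0 11.1333
-0.0182 -0.018 4.55 0.8 11.3833
-0.0189 -0.0187 5.79 -0.1 11.6333
-0.0196 -0.0193 5.83 0.7 11.8833
-0.0203 -0.02 5.62 -0.1 12.1333
-0.021 -0.0205 6.08 0.4 12.3833
167 [0.55337442 0.0928941  0.13157271] post a,l 0.014048949606336217 -0.01001646098576781
14.75
```

View pics/w2.png

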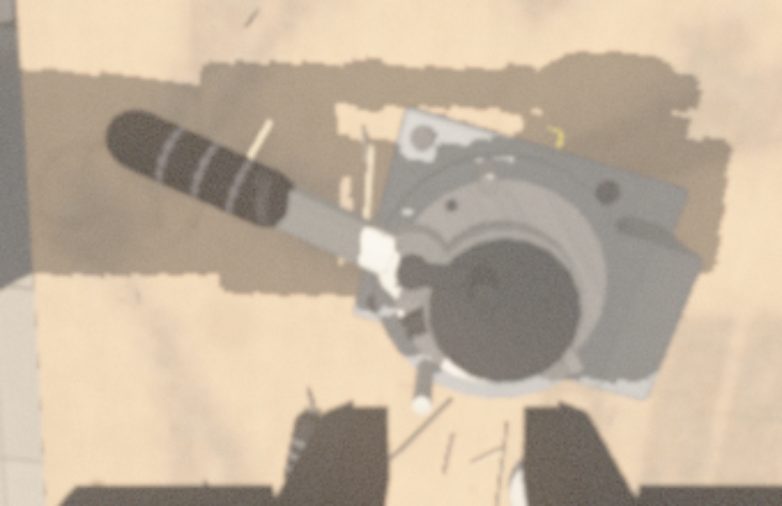

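The picture shows the lever post now on the far side of the handle line, at about (483,275). It was at crop (480,295) and has swung about 18 mm, which is full travel. The handle is unmoved, with the pin at (420,404) and the lug at (413,322). Next I'll straddle the grip and ratchet it.

```bash
cat >> h.py <<'E'
RG=.12; ZG=.080
def push(h): # anticlockwise push force on handle (+) at present, given commanded angle
    s=manip.state(); return -(np.array(s["contact_force"])-F0)[:2]@uv(h)[1], s
F0=np.zeros(3)
def swing(h,h1,step,fmax,log=True):
    """step commanded handle angle h->h1 (deg); stop when |force|>fmax; step in mm of arc"""
    d=np.degrees(step/1000/RG)*np.sign(h1-h); out=[]
    while abs(h1-h)>1e-6:
        h=h+d if abs(h1-h)>abs(d) else h1
        r=np.radians(h); manip.move_linear(pt(r,RG,0,ZG),.04 if step<8 else .09,rot=down(r))
        F,s=push(r); out.append((round(h,1),round(F,1)))
        if abs(F)>fmax: break
    if log: print(out,"clock",s["clock"])
    return h
E
python3 - <<'E'
from h import *
import h as H
manip.set_gripper(.034,20)
manip.move_pose(pt(H0,RG,0,.17),down(H0))
manip.move_linear(pt(H0,RG,0,ZG),.12)
manip.dwell(.15)
s=manip.state();H.F0=np.array(s["contact_force"]);print(H.F0,s["clock"])
h=swing(163.5,123,14,7)
h=swing(h,221,7,5.5)
E
```

```text
[-0.14485655  0.61963178 -0.72244398] 17.075
[(np.float64(156.8), np.float64(-0.3)), (np.float64(150.1), np.float64(-1.7)), (np.float64(143.4), np.float64(-1.3)), (np.float64(136.8), np.float64(0.4)), (np.float64(130.1), np.float64(0.1)), (np.float64(123.4), np.float64(-0.4)), (123, np.float64(-0.1))] clock 19.175
[(np.float64(126.3), np.float64(-0.4)), (np.float64(129.7), np.float64(0.4)), (np.float64(133.0), np.float64(-0.6)), (np.float64(136.4), np.float64(-0.1)), (np.float64(139.7), np.float64(-0.4)), (np.float64(143.1), np.float64(-0.2)), (np.float64(146.4), np.float64(-0.6)), (np.float64(149.7), np.float64(-0.7)), (np.float64(153.1), np.float64(-0.1)), (np.float64(156.4), np.float64(0.1)), (np.float64(159.8), np.float64(-0.1)), (np.float64(163.1), np.float64(0.7)), (np.float64(166.4), np.float64(0.6)), (np.float64(169.8), np.float64(0.2)), (np.float64(173.1), np.float64(0.2)), (np.float64(176.5), np.float64(-0.1)), (np.float64(179.8), np.float64(1.1)), (np.float64(183.2), np.float64(0.5)), (np.float64(186.5), np.float64(0.6)), (np.float64(189.8), np.float64(0.3)), (np.float64(193.2), np.float64(0.3)), (np.float64(196.5), np.float64(0.3)), (np.float64(199.9), np.float64(1.1)), (np.float64(203.2), np.float64(-0.3)), (np.float64(206.6), np.float64(0.2)), (np.float64(209.9), np.float64(1.1)), (np.float64(213.2), np.float64(0.7)), (np.float64(216.6), np.float64(0.3)), (np.float64(219.9), np.float64(-0.2)), (221, np.float64(1.1))] clock 28.85
```

```bash
python3 - <<'E'
from h import *
s=manip.state();print(s["tool_pos"],s["contact_force"],s["gripper_width"], (s["tool_pos"][:2]-AX)@np.c_[uv(np.radians(221))])
c=shot("side");P=cloud(c);cv2.imwrite("pics/s2.png",cv2.resize(c["image"][130:270,190:390],None,fx=4,fy=4,interpolation=cv2.INTER_CUBIC))
E
```

```text
[0.47324755 0.00069425 0.07993949] [0.01632996 2.17768408 1.04210042] 0.03421844987864087 [ 0.12006175 -0.00021445]
```

View pics/s2.png

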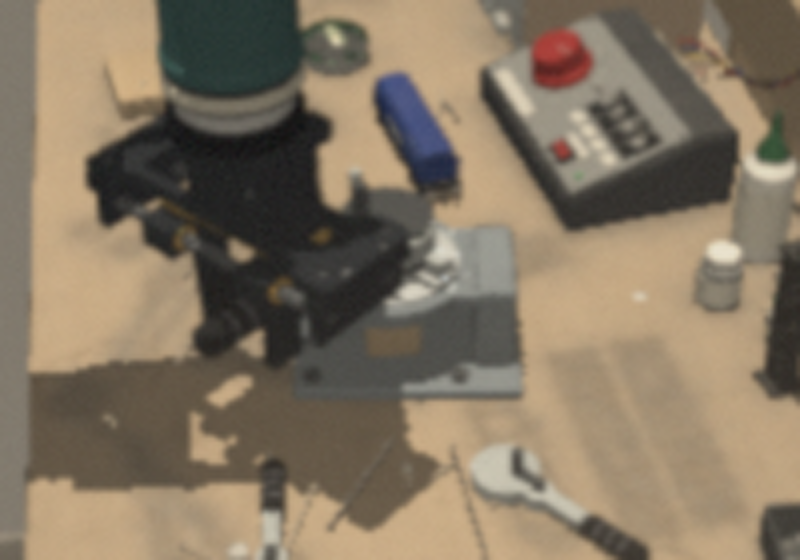

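The side view shows the gripper still straddling the grip and the handle swung with it, with its end at (215,335). The push forces were low, so I'll check whether the nut turned and where the lever is.

```bash
cat >> h.py <<'E'
def look(name,D=.28):
    T=np.array(cams.capture("wrist")["T_tool_cam"]);Rm=R.from_rotvec(down(1.7)).as_matrix()
    p=np.array([.545,.07,.1])-Rm@(T[:3,2]*D+T[:3,3])
    manip.move_pose(p,down(1.7)); c=shot("wrist");P=cloud(c);Z=P[...,2];r=np.hypot(P[...,0]-AX[0],P[...,1]-AX[1])
    g=c["image"].max(2)
    m=(Z>.095)&(Z<.112)&(r>.09)&(r<.165);m[300:]=False
    d=np.median(P[m],0)[:2]-AX; h=np.arctan2(d[1],d[0]);
    m=(Z>.126)&(Z<.15)&(r<.04);q=np.median(P[m],0)[:2]-AX
    print("handle deg",np.degrees(h),"post",q@uv(h)[0],q@uv(h)[1],"clock",manip.state()["clock"])
    m=((Z>.08)&(Z<.092)&(r>.03)&(r<.047)).astype(np.uint8);n,l,st,ce=cv2.connectedComponentsWithStats(m)
    for i in range(1,n):
        if st[i,4]>25:
            q=P[l==i][:,:2]-AX;a=np.degrees(np.unwrap(np.arctan2(q[:,1],q[:,0])))%360;print("blob",np.median(a),a.min(),a.max(),np.median(np.hypot(*q.T)),st[i,4])
    cv2.imwrite(name,cv2.resize((255*(c["image"][80:310,80:420]/255.)**.5).astype(np.uint8),None,fx=2.3,fy=2.3))
E
python3 - <<'E'
from h import *
r=np.radians(219);manip.move_linear(pt(r,RG,0,ZG),.05,rot=down(r))
manip.move_linear(pt(r,RG,0,.2),.2)
look("pics/w3.png")
E
```

```text
handle deg -143.42183302320169 post 0.01464532065858765 -0.009085916913926602 clock 31.95
blob 319.38637310334764 307.21510792021604 331.0625899732855 0.040279443600458875 138
blob 262.85383312739077 256.54571548141945 270.2372969346395 0.03996222231432512 50
```

View pics/w3.png

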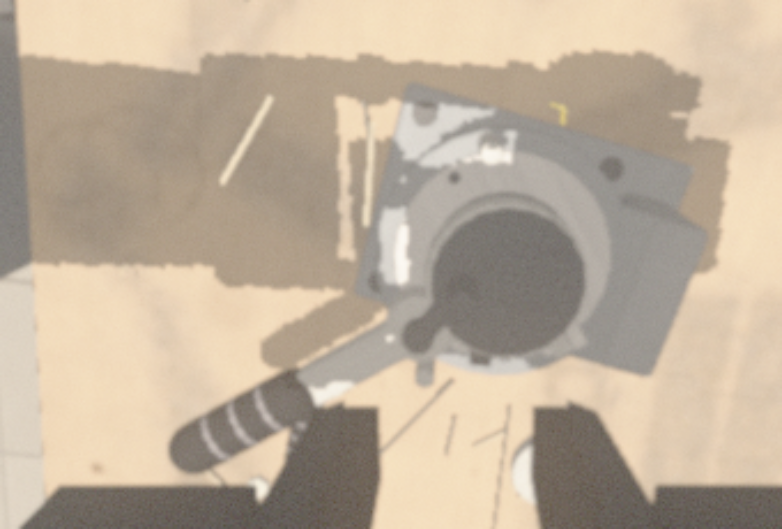

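The picture shows the handle at about 217°, on the front stop side. The lug is now near (478,358), about 263°, so the nut has turned about 1.0 rad. The key is near (575,335), about 319°, and the lever is still fully over. I'll go for the second stroke with finer force sensing.

```bash
cat >> h.py <<'E'
def meanF(n=4,dt=.02):
    a=[]
    for _ in range(n): a.append(manip.state()["contact_force"]); manip.dwell(dt)
    return np.mean(a,0)
def feel(h,h1,step,fmax):
    d=np.degrees(step/1000/RG)
    while h<h1:
        h+=d;r=np.radians(h);manip.move_linear(pt(r,RG,0,ZG),.04,rot=down(r))
        u,v=uv(r);f=meanF(3)-F0;F=-f[:2]@v
        s=manip.state();print(round(h,1),round(F,2),round(f[:2]@u,1),"lag mm",round(1e3*(s["tool_pos"][:2]-AX)@v,1),round(s["clock"],1))
        if F>fmax: break
    return h
E
python3 - <<'E'
from h import *
import h as H
r=np.radians(216.6)
manip.move_pose(pt(r,RG,0,.14),down(r))
manip.dwell(.1);H.F0=meanF();print(H.F0)
manip.move_linear(pt(r,RG,0,ZG),.15)
h=swing(216.6,123,20,7)
h=swing(h,164,18,6)
h=feel(h,190,3.5,6.5)
E
```

```text
[0.03527216 0.31867059 0.05765187]
[(np.float64(207.1), np.float64(-0.2)), (np.float64(197.5), np.float64(0.0)), (np.float64(188.0), np.float64(-0.8)), (np.float64(178.4), np.float64(0.0)), (np.float64(168.9), np.float64(-0.9)), (np.float64(159.3), np.float64(-0.3)), (np.float64(149.8), np.float64(0.5)), (np.float64(140.2), np.float64(-0.4)), (np.float64(130.7), np.float64(-0.8)), (123, np.float64(-0.1))] clock 38.275
[(np.float64(131.6), np.float64(0.3)), (np.float64(140.2), np.float64(-0.2)), (np.float64(148.8), np.float64(0.2)), (np.float64(157.4), np.float64(0.1)), (164, np.float64(0.8))] clock 39.975
165.7 1.29 -0.5 lag mm -0.5 40.3
167.3 1.12 -0.9 lag mm -0.2 40.6
169.0 0.53 -1.0 lag mm 0.1 40.9
170.7 0.5 -0.7 lag mm 0.1 41.2
172.4 0.49 -0.3 lag mm 0.1 41.5
174.0 0.96 -1.2 lag mm 0.1 41.8
175.7 0.56 -0.0 lag mm 0.1 42.1
177.4 0.63 -1.1 lag mm 0.0 42.4
179.0 0.76 -1.2 lag mm 0.0 42.7
180.7 1.09 -0.7 lag mm -0.0 43.0
182.4 0.67 -1.2 lag mm 0.0 43.3
184.1 -0.04 -1.2 lag mm -0.0 43.6
185.7 0.59 -0.8 lag mm -0.0 43.9
187.4 0.91 -1.2 lag mm -0.0 44.2
189.1 0.48 -1.1 lag mm -0.0 44.5
190.7 1.19 -0.9 lag mm -0.0 44.8
```

```bash
python3 - <<'E'
from h import *
import h as H
H.F0=np.array([.035,.319,.058])
h=feel(190.7,221,3.5,6.3)
E
```

```text
192.4 0.5 -1.1 lag mm 0.0 45.1
194.0 0.75 -0.8 lag mm -0.0 45.4
195.7 0.85 -1.0 lag mm 0.0 45.7
197.4 1.26 -0.3 lag mm 0.0 46.0
199.1 1.0 -0.5 lag mm 0.0 46.3
200.7 2.03 -1.9 lag mm -0.2 46.6
202.4 3.62 -2.1 lag mm -0.3 46.9
204.1 4.13 -2.3 lag mm -0.4 47.2
205.7 4.24 -2.8 lag mm -0.4 47.5
207.4 4.57 -2.9 lag mm -0.7 47.8
209.1 6.13 -3.7 lag mm -1.1 48.1
210.8 7.31 -3.7 lag mm -1.6 48.4
```

```bash
python3 - <<'E'
from h import *
import h as H
H.F0=np.array([.035,.319,.058])
h=feel(210.8,214,1.5,8.2)
# ease off until clear, then up
for k in (5,10,15): r=np.radians(h-k/2); manip.move_linear(pt(r,RG,0,ZG),.03,rot=down(r)); print(k/2,meanF(3)-H.F0)
manip.dwell(.1)
E
```

```text
211.5 9.43 -5.6 lag mm -2.1 48.7
2.5 [-1.32795873  3.53253073 -0.71644714]
5.0 [ 0.47204609 -0.29739091 -0.1323922 ]
7.5 [ 0.04719415 -0.35541875 -0.35950074]
```

```bash
python3 - <<'E'
from h import *
r=np.radians(204)
manip.move_linear(pt(r,RG,0,.2),.15)
look("pics/w4.png")
E
```

```text
handle deg -155.00528080630573 post 0.015495280967423645 -0.010085975762224468 clock 52.6417
blob 315.7058309547525 294.4030092370888 330.11669047117624 0.03989703363166396 184
```

View pics/w4.png

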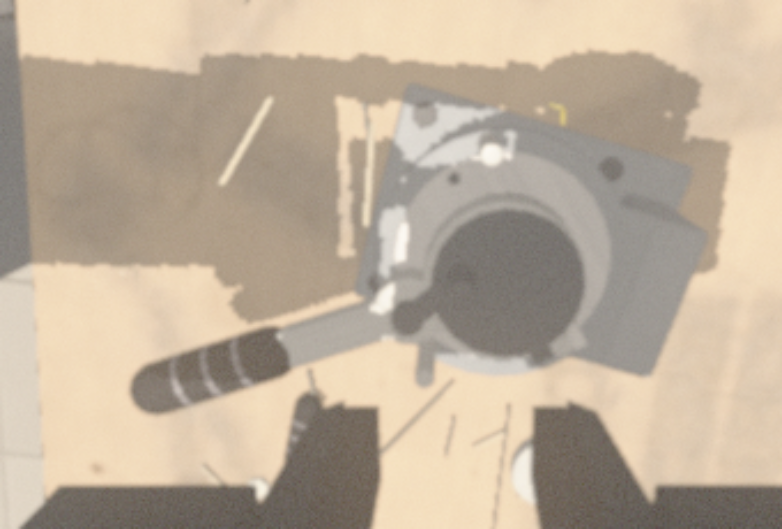

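The lug at (545,355) is now merged with the key at (575,340), so the nut is against the stop. The lever post at (460,275) is still on the loosening side, the key is in place and the gripper is clear, so I'm handing in.

```bash
python3 - <<'E'
from h import *
print(order.close_job(), manip.state()["clock"])
E
```

```text
the job is handed in; nothing more can be done
the job is handed in; nothing more can be done
```

The lever is fully over on its loosening side and the nut rests against the backstop after a firm stop at a sideways push of about 9.4 N (the stop is forced above about 11 N); the job was handed in at about 53 s with the gripper clear.

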